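Stack a model rocket on its assembly stand

TASK

Build the red model rocket upright on the round plywood stand, from the bottom up, one part at a time: first the finned tail, then the long plain tube, then the wide bay with the little windows, and last the nose cone, each pushed fully home on the plug of the one below and let go before the next is added. Leave the other things on the table (cap, stick, knife, hairbrush) where they are.

Things in the scene. Friction and masses are not known exactly. Their poses are not given: they have to be found in the camera images.
- stand: Round plywood assembly stand, fixed to the table: a disc 100 mm across, 16 mm thick; on its middle a round plug, 38 mm across for 5 mm, tapering to 28 mm across at 12 mm above the disc. Origin: centre of the underside, on the table; z up.
- tail: Red finned tail, upright: cylinder 50 mm across, shoulder 60 mm above its underside. Four fins 4 mm thick along its +-x and +-y reach 50 mm from the axis up to 26 mm high, 39 mm up to 43 mm high; grip between them. On top a round plug: 38 mm across for 5 mm, tapering to 28 mm at 12 mm above the shoulder. Underneath a round socket 44 mm across, 14 mm deep. 90 g. Origin: centre of the underside; z up.
- tube: Red long plain tube (tallest rocket part), upright: smooth cylinder 50 mm across, shoulder 80 mm above its underside. On top a round plug: 38 mm across for 5 mm, tapering to 28 mm at 12 mm above the shoulder. Underneath a round socket 44 mm across, 14 mm deep. About 90 g. Origin: centre of the underside; z up.
- bay: Red wide payload bay, upright: 50 mm across at the foot (lowest 14 mm), 60 mm across from 24 mm up to the shoulder 62 mm above its underside; six black vent windows. On top a round plug: 38 mm across for 5 mm, tapering to 28 mm at 12 mm above the shoulder. Underneath a round socket 44 mm across, 14 mm deep. About 90 g. Origin: centre of the underside; z up.
- nose: Red nose cone, upright: 60 mm across and straight for its lowest 34 mm, then rounding to a blunt tip 60 mm above its underside; no plug on top. Underneath a round socket 44 mm across, 14 mm deep. About 70 g. Origin: centre of the underside; z up.
- cap: Loose white bottle cap lying on the table, 28 mm across, 11 mm high. Bystander. Origin: centre of the underside.
- stick: Loose wooden stick lying on the table, 170 x 10 x 7 mm, long along its x. Bystander. Origin: centre of the underside.
- knife: Loose black cutter knife lying on the table, handle 140 x 18 x 12 mm along its x, short blade at +x. Bystander. Origin: under the middle of the handle.
- brush: Loose hairbrush lying bristles up, head 90 x 55 mm and 28 mm high, handle 100 mm out along its -x. Bystander. Origin: underside below the head's middle.
Things that resemble listed ones, but are neither listed nor needed, are in the scene too. What is shaped like the tube but purple is not meant.

How it is judged (in metres and radians):
On the way, in this order (a step that is already met when the one before it is completed fails the run):
1. The finned tail is seated on the stand and let go (horizontal distance between tail and stand below 0.006 m and z of tail in the frame of stand between 0.013 and 0.019 m and angle between tail's own z axis and vertical below 0.06 rad and linear speed of tail below 0.02 m/s and angular speed of tail below 0.2 rad/s and contact force between the fingers and tail below 0.1 N), for 0.2 s.
2. The plain tube is seated on the tail and let go (horizontal distance between tail and stand below 0.006 m and z of tail in the frame of stand between 0.013 and 0.019 m and angle between each of tail, tube's own z axis and vertical below 0.06 rad and horizontal distance between tube and tail below 0.006 m and z of tube in the frame of tail between 0.057 and 0.063 m and linear speed of tube below 0.02 m/s and angular speed of tube below 0.2 rad/s and contact force between the fingers and tube below 0.1 N), for 0.2 s.
3. The wide bay is seated on the tube and let go (horizontal distance between tail and stand below 0.006 m and z of tail in the frame of stand between 0.013 and 0.019 m and angle between each of tail, tube, bay's own z axis and vertical below 0.06 rad and horizontal distance between tube and tail below 0.006 m and z of tube in the frame of tail between 0.057 and 0.063 m and horizontal distance between bay and tube below 0.006 m and z of bay in the frame of tube between 0.077 and 0.083 m and linear speed of bay below 0.02 m/s and angular speed of bay below 0.2 rad/s and contact force between the fingers and bay below 0.1 N), for 0.2 s.
4. The nose is seated on the bay and let go (horizontal distance between tail and stand below 0.006 m and z of tail in the frame of stand between 0.013 and 0.019 m and angle between each of tail, tube, bay, nose's own z axis and vertical below 0.06 rad and horizontal distance between tube and tail below 0.006 m and z of tube in the frame of tail between 0.057 and 0.063 m and horizontal distance between bay and tube below 0.006 m and z of bay in the frame of tube between 0.077 and 0.083 m and horizontal distance between nose and bay below 0.006 m and z of nose in the frame of bay between 0.059 and 0.065 m and linear speed of nose below 0.02 m/s and angular speed of nose below 0.2 rad/s and contact force between the fingers and nose below 0.1 N), for 0.2 s.
At the end, for the whole second after the job is handed in: Tail on stand, tube on tail, bay on tube and nose on bay: each centred within 6 mm of the one below, its underside within 3 mm of the shoulder below, within 0.06 rad of upright, released and at rest (horizontal distance between tail and stand below 0.006 m and z of tail in the frame of stand between 0.013 and 0.019 m and angle between each of tail, tube, bay, nose's own z axis and vertical below 0.06 rad and linear speed of each of tail, tube, bay, nose below 0.02 m/s and angular speed of each of tail, tube, bay, nose below 0.2 rad/s and horizontal distance between tube and tail below 0.006 m and z of tube in the frame of tail between 0.057 and 0.063 m and horizontal distance between bay and tube below 0.006 m and z of bay in the frame of tube between 0.077 and 0.083 m and horizontal distance between nose and bay below 0.006 m and z of nose in the frame of bay between 0.059 and 0.065 m); the robot touches nothing.
It fails at once if The cap is pushed more than 30 mm away or knocked over (distance of cap from where it was at the start of the episode above 0.03 m or angle between cap's own z axis and vertical above 0.6 rad).
It fails at once if The stick is pushed more than 30 mm away or knocked over (distance of stick from where it was at the start of the episode above 0.03 m or angle between stick's own z axis and vertical above 0.6 rad).
It fails at once if The knife is pushed more than 30 mm away or knocked over (distance of knife from where it was at the start of the episode above 0.03 m or angle between knife's own z axis and vertical above 0.6 rad).
It fails at once if The brush is pushed more than 30 mm away or knocked over (distance of brush from where it was at the start of the episode above 0.03 m or angle between brush's own z axis and vertical above 0.6 rad).
It also fails if it takes over 109 s, if anything falls off the work surface, if the arm or the gripper's body presses on something with over 40 N, if the wrist force passes 120 N, or if a joint passes its speed limit or range.

ROBOT

A 7-joint arm with a two-finger parallel gripper is mounted at the origin on the work surface. World frame = base frame: x ahead of the robot, y to its left, z up, the work surface at z = 0. Lengths are in mm, angles in rad, forces in N, time in s.
With the tool pointing down it reaches from about 400 to 850 mm from the base axis. Payload 4.5 kg.
Tool frame: the origin (TCP) lies on the centre line of the jaws, within the pads' length; the fingertips stand 14 mm ahead of it and the grasp point (between the pads) lies 5 mm behind it (env.nose_length is the distance from the TCP to the fingertips, in mm); z points along the fingers, y is the line along which they close (so a half turn about z gives the same grasp; the last joint's range is limited). The gripper opens to 88 mm and grips with 3 to 60 N. Pads are 18 mm wide; open, the fingers measure 123 mm over their backs; the gripper's body (75 mm by 187 mm) begins 45 mm behind the grasp point.
Start: joints at [-1.135, 0.689, -0.195, 1.565, 0.157, 0.902, -0.215], TCP at [244.405, 575.255, 252.743] pointing down, gripper open.
Joint ranges: [-3.01, 3.01], [-0.46, 2.08], [-1.47, 1.51], [0.13, 2.56], [-1, 4.14], [0.04, 2.09], [-2.66, 2.66]. Speed limits (rad/s): [2.57, 2.57, 3.14, 3.14, 3.14, 3.14, 3.14].

INTERFACE

Orientations are given as a rotation vector (axis times angle).
In Python, from workcell import env gives the robot as it stands.
- The arm moves only by the shell command python3 -m pendant 'ROWS'. ROWS is JSON, a list of rows, each a list of 3 entries, a list of its own where there are three numbers: the shift along the world's x, y, z in cm, then the turn, a rotation vector about the world's x, y, z in rad, then the finger opening in cm, from 0 to 8.81. A call has 1 to 8 rows; each row shifts and turns the commanded pose from where the row before left it; what a row does not reach is not made up. A row lasts 1/10 s, in which the tool goes at most 50 mm and 8.59 degrees, less where a joint would pass 70% of its speed; a pose out of reach is approached as far as the arm can. A call with a gripper value outside its range is refused whole. The fingers move at their own pace and stop on an object; the grip force is fixed at half the most. Time passes only in rows, so rows that do not move let the fingers close. It gives the time, the measured TCP pose, the force, the opening and the grip force at its end, in the units of the state.
- env.read_state(): the state, without advancing time (a new reading comes with each control period).
- env.capture(name): name is "scene" or "top" or "wrist"; returns a dict with "pixels" (480x640x3 uint8, blue, green, red), "mtx" (3x3 intrinsics, pixels), "pose" (4x4, takes a point from camera to world coordinates); the wrist camera has in their place "hand_eye" (4x4, takes a point from camera to tool coordinates, whose origin is the TCP and whose axes are the flange's). Camera axes: x right, y up, looking along -z (the intrinsics and any distortion apply to the point x, -y, -z); pixel columns grow to the right and rows downward; lengths in mm; the calibration is good to about 2 mm. A picture is of the moment at which its call begins: read the wrist's pose just before it. There is no depth.
- env.job_done(): hands the job in; it is judged then, once.
The state is a dict: "time_s": time; "joints": joint angles; "qd": joint speeds; "joint_torque": joint torques, N m; "eef_pos": TCP position; "ee_rot": TCP orientation; "contact_force": force on the tool from outside, world axes, zero at the start; "torque": the same for the moment, N m; "width": opening from 0.0 (shut) to 1.0 (fully open); "grip_force": force on a finger pad.
Only numpy, scipy, OpenCV 4.12 (cv2) and the standard library are available. Lean on these libraries where they do the work, as an engineer would, in place of code of your own. Each camera call takes 0.05 s, during which the arm holds its last target. There are 200 camera calls.

## Working session

There is one attempt and no reset: what is moved stays moved. The work goes in short steps, Python scripts to look and compute and a shell command to move; the robot and the scene stay as the last step left them, time stands still between calls to the robot, and variables do not carry over. Pictures are saved under pics/ and viewed, at most 14 in all, crops included, and the job is handed in when it is done.

```bash
mkdir -p pics; cat > h.py <<'E'
import numpy as np, cv2, json, pickle
from workcell import env
from scipy.spatial.transform import Rotation as R
def ray(c,uv,pose):
    d=cv2.undistortPoints(np.array([[uv]],float),c["mtx"],None)[0,0]
    d=pose[:3,:3]@np.array([d[0],-d[1],-1]); return pose[:3,3],d/np.linalg.norm(d)
def onz(c,uv,z,pose=None):
    o,d=ray(c,uv,c["pose"] if pose is None else pose); return o+d*(z-o[2])/d[2]
def tri(rays):
    A=0;b=0
    for o,d in rays:
        P=np.eye(3)-np.outer(d,d);A=A+P;b=b+P@o
    x=np.linalg.solve(A,b); return x,[np.linalg.norm((np.eye(3)-np.outer(d,d))@(x-o)) for o,d in rays]
def snap(name,f):
    s=env.read_state(); c=env.capture(name)
    if name=="wrist":
        T=np.eye(4);T[:3,:3]=R.from_rotvec(s["ee_rot"]).as_matrix();T[:3,3]=s["eef_pos"];c["pose"]=T@c["hand_eye"]
    cv2.imwrite("pics/%s.png"%f,c["pixels"]);pickle.dump(c,open("pics/%s.pkl"%f,"wb"));return c
def load(f): return pickle.load(open("pics/%s.pkl"%f,"rb"))
E
python3 - <<'E'
from h import *
for n in("scene","top"):
    c=snap(n,n+"0");print(c.keys(),c["mtx"],c["pose"].round(3))
print(env.read_state())
E
```

```text
dict_keys(['pixels', 'mtx', 'pose']) [[574.63768912   0.         322.12431169]
 [  0.         574.63768912 237.58490671]
 [  0.           0.           1.        ]] [[-8.400000e-02 -7.660000e-01  6.370000e-01  1.426921e+03]
 [ 9.960000e-01 -5.600000e-02  6.500000e-02  1.024600e+02]
 [-1.400000e-02  6.400000e-01  7.680000e-01  1.012585e+03]
 [ 0.000000e+00  0.000000e+00  0.000000e+00  1.000000e+00]]
dict_keys(['pixels', 'mtx', 'pose']) [[534.3875679    0.         318.39078562]
 [  0.         534.3875679  241.93080506]
 [  0.           0.           1.        ]] [[ 6.60000e-02  9.72000e-01 -2.26000e-01  4.06179e+02]
 [-9.98000e-01  6.30000e-02 -1.90000e-02 -1.75000e+00]
 [-4.00000e-03  2.27000e-01  9.74000e-01  9.89807e+02]
 [ 0.00000e+00  0.00000e+00  0.00000e+00  1.00000e+00]]
{'time_s': 0.1, 'joints': array([-1.13518586,  0.68989899, -0.19452316,  1.56623247,  0.15726924,
        0.90250672, -0.2150874 ]), 'qd': array([-0.0004722 , -0.00062132,  0.00114627, -0.00146257, -0.00023317,
        0.00157951, -0.00021695]), 'joint_torque': array([-3.96259231e-03, -5.28507221e+01, -1.27194721e+00, -1.53839743e+01,
       -5.26038988e-02,  1.91854473e-03,  3.97817075e-05]), 'eef_pos': array([244.24535126, 574.7055799 , 251.99300348]), 'ee_rot': array([-6.26768005e-01, -3.07819369e+00,  2.57783051e-03]), 'contact_force': array([0.59477012, 0.45720842, 0.83966605]), 'torque': array([-0.05008754,  0.00383511, -0.01577922]), 'grip_force': 0.0, 'width': 0.9996629941244523}
```

View pics/scene0.png

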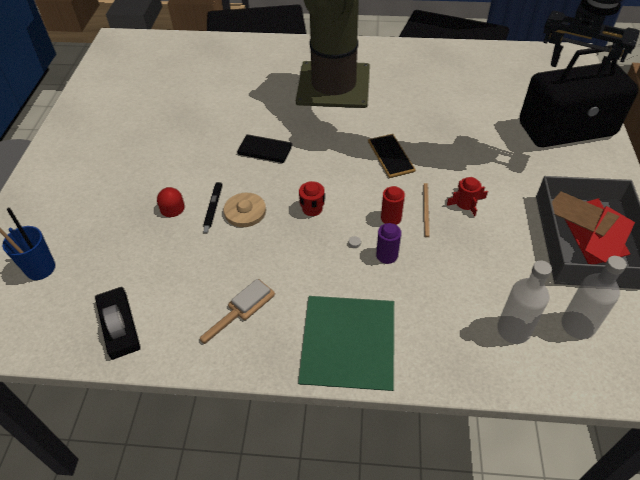

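View pics/top0.png

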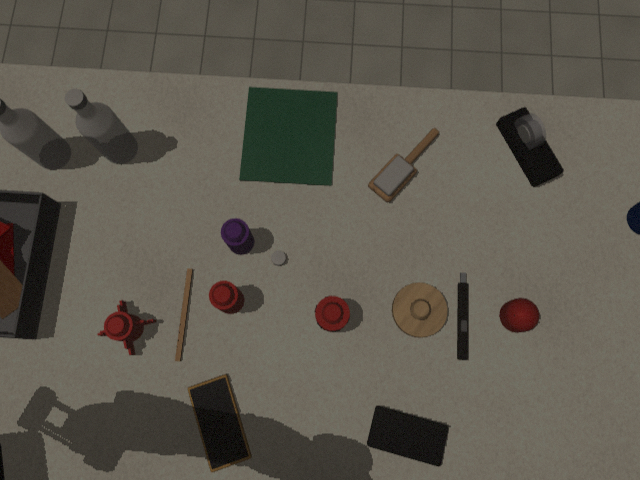

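The scene view shows the tail at (468,195), tube (393,205), bay (312,198), nose (171,202) and stand (245,208). In the top view they are at (122,326), (226,297), (333,313), (519,315) and (420,309). Possible mix-ups:
- Purple tube at scene (388,243) / top (237,236): wrong colour.
- Red things in the box at scene (600,235): flat sheets.
- Bay versus tube: the bay is the one with windows.

The close crop below checks this.

```bash
python3 - <<'E'
from h import *
t=load("top0")["pixels"];s=load("scene0")["pixels"]
def cr(i,u,v,w=64,h=72): return cv2.resize(i[v-h//2:v+h//2,u-w//2:u+w//2],(256,288),interpolation=cv2.INTER_CUBIC)
a=np.hstack([cr(t,124,326),cr(t,226,297),cr(t,333,313)])
b=np.hstack([cr(s,468,195),cr(s,393,205),cr(s,312,198)])
im=np.vstack([a,b]);cv2.imwrite("pics/cropA.png",np.clip(im*1.6,0,255).astype(np.uint8))
a=np.hstack([cr(t,519,315),cr(t,420,309)]);b=np.hstack([cr(s,171,202),cr(s,245,208)])
cv2.imwrite("pics/cropB.png",np.clip(np.vstack([a,b])*1.6,0,255).astype(np.uint8))
E
```

```text
(no output)
```

View pics/cropA.png

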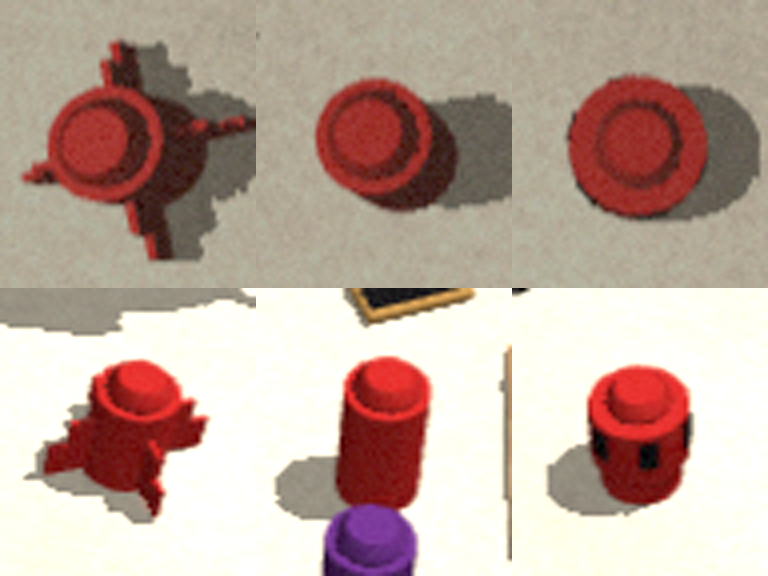

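View pics/cropB.png

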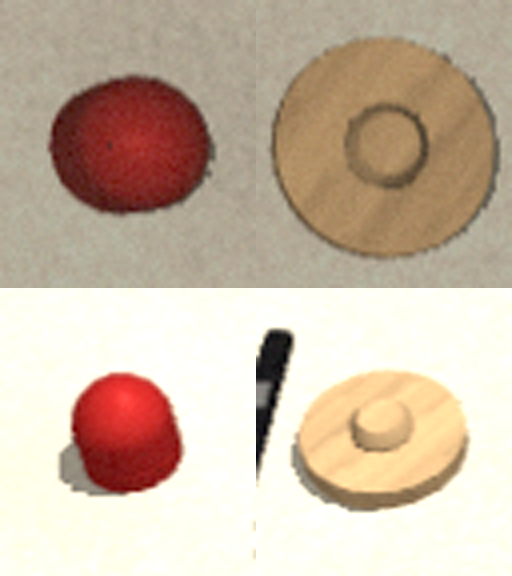

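The crops confirm the finned tail, plain red tube, windowed bay, nose and stand. Plug-top centres are readable in all of them. Next I triangulate.

```bash
cat > m.py <<'E'
from h import *
from scipy.optimize import least_squares
t=load("top0");s=load("scene0")
P=dict(tail=((115.75,325.25),(472.5,182.5)),tube=((221.75,294),(393.5,192)),bay=((332,311.75),(311,188.25)),stand=((421,308.25),(245,204.5)))
for k,(a,b) in P.items():
    x,r=tri([ray(t,a,t["pose"]),ray(s,b,s["pose"])]);print(k,x.round(1),np.round(r,1))
q=lambda x,y:onz(t,(92+x/4,290+y/4),24)
f=[q(120,42),q(160,258),q(25,180),q(255,122)]
for p in f: print("fin",p.round(0))
print("yaw",np.degrees(np.arctan2(*(f[0]-f[1])[1::-1])),np.degrees(np.arctan2(*(f[2]-f[3])[1::-1])), "mid",(f[0]+f[1])/2,(f[2]+f[3])/2)
# nose: fit bounding box
def proj(c,X):
    p=(X-c["pose"][:3,3])@c["pose"][:3,:3];return np.c_[p[:,0],-p[:,1]]/-p[:,2:]*c["mtx"][0,0]+c["mtx"][:2,2]
a=np.linspace(0,2*np.pi,90);pr=[(30,0),(30,34)]+[(30*np.cos(e),34+26*np.sin(e)) for e in np.linspace(0,1.57,20)]
M=np.vstack([np.c_[r*np.cos(a),r*np.sin(a),0*a+z] for r,z in pr])
bb=lambda p:np.r_[p.min(0),p.max(0)]
def mask(c,u,v):
    i=c["pixels"].astype(int);m=((i[...,2]>2*i[...,1])&(i[...,2]>2*i[...,0])&(i[...,2]>35));n=np.zeros_like(m);n[v-40:v+40,u-40:u+40]=m[v-40:v+40,u-40:u+40]
    y,x=np.nonzero(n);return np.r_[x.min()-.5,y.min()-.5,x.max()+.5,y.max()+.5]
o=np.r_[mask(t,519,315),mask(s,171,202)]
r=least_squares(lambda x:np.r_[bb(proj(t,M+x)),bb(proj(s,M+x))]-o,onz(t,(519,315),20));print("nose",r.x.round(1),r.fun.round(1))
for k,p in dict(knife1=(463,277),knife2=(463,358),stick1=(189,270),stick2=(179,360),cap=(279,258),brush=(395,178)).items(): print(k,onz(t,p,8)[:2].round(0))
E
python3 m.py
```

```text
tail [451.4 355.   65.5] [1.7 1.7]
tube [514.6 173.1  86.2] [0.2 0.2]
bay [498.6 -15.3  68.6] [0.3 0.3]
stand [ 519.6 -173.2   24.7] [2.6 2.6]
fin [498. 365.  24.]
fin [405. 333.  24.]
fin [434. 398.  24.]
fin [467. 299.  24.]
yaw 18.822646077075525 108.0458670779323 mid [451.49449468 348.56762763  24.        ] [450.56606667 348.17882314  24.        ]
nose [ 519.7 -353.3   -2.6] [-1.2 -0.9  0.8  1.2 -1.1 -0.8  0.6  1.1]
knife1 [ 585. -255.]
knife2 [ 438. -256.]
stick1 [565. 254.]
stick2 [401. 252.]
cap [598.  89.]
brush [ 771. -123.]
```

```bash
python3 -m pendant '[[[2.6,-2.8,-0.3],[0,0,-0.01],8.8],[[2.6,-2.8,-0.3],[0,0,-0.01],8.8],[[2.6,-2.8,-0.3],[0,0,-0.01],8.8],[[2.6,-2.8,-0.3],[0,0,-0.01],8.8],[[2.6,-2.8,-0.3],[0,0,-0.01],8.8],[[2.6,-2.8,-0.3],[0,0,-0.01],8.8],[[2.6,-2.8,-0.3],[0,0,0],8.8],[[2.6,-2.8,-0.3],[0,0,0],8.8]]'
python3 -m pendant '[[[0,0,0],[0,0,0],8.8],[[0,0,0],[0,0,0],8.8]]'
python3 - <<'E'
from h import *
c=snap("wrist","w1");print(c["mtx"],c["hand_eye"].round(2))
E
```

```text
time_s: 0.9
eef_pos: [453.1, 349.8, 228.3]
ee_rot: [-0.719, -3.058, 0.001]
contact_force: [-0.1, 0.2, -0.2]
width: 0.994
grip_force: 0.0
time_s: 1.1
eef_pos: [452.8, 350.3, 228.3]
ee_rot: [-0.722, -3.057, 0.001]
contact_force: [-0.1, 1.5, -0.6]
width: 0.999
grip_force: 0.0
[[361.6197642    0.         324.55584805]
 [  0.         361.6197642  236.13321474]
 [  0.           0.           1.        ]] [[-0.0000e+00  9.6000e-01  2.7000e-01  6.9280e+01]
 [ 1.0000e+00  0.0000e+00  0.0000e+00  2.0000e-02]
 [-0.0000e+00  2.7000e-01 -9.6000e-01 -1.3087e+02]
 [ 0.0000e+00  0.0000e+00  0.0000e+00  1.0000e+00]]
```

View pics/w1.png

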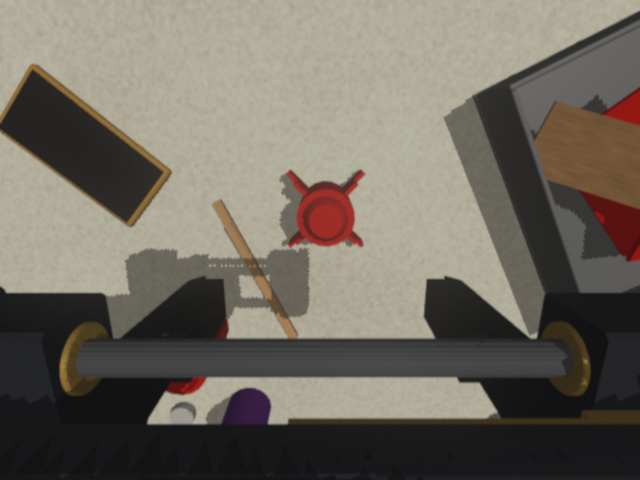

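The wrist view shows the tail at plug centre (327,217). Its fins lie at ±45° to the jaws, as wanted.

```bash
python3 - <<'E'
from h import *
c=load("w1");t=load("top0")
for z in(66,72):print(onz(c,(327,216.5),z))
print(np.mean([onz(c,p,24) for p in((290,173),(363,173),(290,244),(361,243))],0))
x,r=tri([ray(c,(327,216.5),c["pose"]),ray(t,(115.75,325.25),t["pose"])]);print(x,r)
s=env.read_state();print(R.from_rotvec(s["ee_rot"]).as_matrix().round(3))
E
```

```text
[449.38267534 354.20318183  66.        ]
[448.18768198 354.75953708  72.        ]
[451.00703633 352.59575929  24.        ]
[450.91986558 354.10040571  62.35881263] [np.float64(0.834148997680047), np.float64(0.8341489976800058)]
[[-0.895  0.445 -0.001]
 [ 0.445  0.895  0.001]
 [ 0.001  0.    -1.   ]]
```

```bash
python3 -m pendant '[[[-0.25,0.35,-4],[0,0,0],8.8],[[0,0,-4],[0,0,0],8.8],[[0,0,-4],[0,0,0],8.8],[[0,0,-3],[0,0,0],8.8],[[0,0,-2],[0,0,0],8.8],[[0,0,-1.8],[0,0,0],8.8],[[0,0,0],[0,0,0],8.8]]'
python3 -m pendant '[[[0,0,0],[0,0,0],4],[[0,0,0],[0,0,0],4],[[0,0,0],[0,0,0],4],[[0,0,0],[0,0,0],4],[[0,0,0],[0,0,0],4],[[0,0,0],[0,0,0],4]]'
python3 -m pendant '[[[0,0,2],[0,0,0],4],[[0,0,4],[0,0,0],4],[[0,0,4],[0,0,0],4],[[0,0,0],[0,0,0],4]]'
python3 -c "
from h import *
snap('wrist','w2')"
```

```text
time_s: 1.85
eef_pos: [447.2, 355.7, 38.6]
ee_rot: [-0.713, -3.056, 0.004]
contact_force: [-0.2, -0.3, 0.3]
width: 0.999
grip_force: 0.0
time_s: 2.45
eef_pos: [450.1, 354.6, 41.2]
ee_rot: [0.719, 3.058, 0.0]
contact_force: [-0.8, -1.1, 4.1]
width: 0.563
grip_force: 30.0
time_s: 2.85
eef_pos: [452.4, 357.0, 145.4]
ee_rot: [0.719, 3.053, 0.013]
contact_force: [0.3, 1.0, -0.3]
width: 0.559
grip_force: 30.0
```

View pics/w2.png

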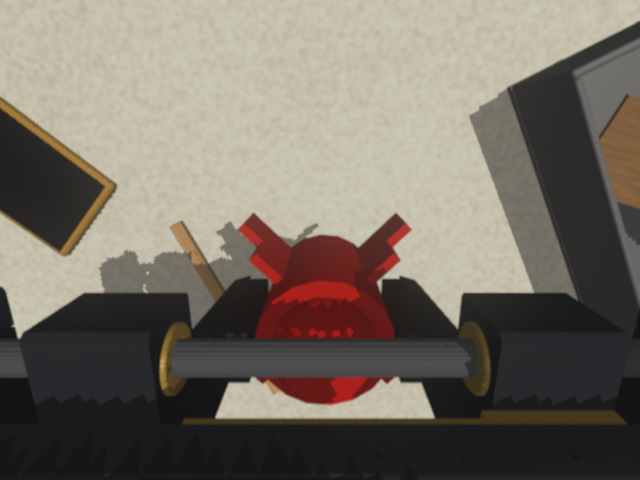

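The tail is held; width 0.56 matches 50 mm. Its shoulder ring is centred near (325,342). Next I move beside the stand to see it with the wrist camera.

```bash
python3 -m pendant '[[[0,0,5],[0,0,0],4],[[0.9,-3.6,0.5],[0,0,0],4],[[0.9,-3.6,0],[0,0,0],4],[[0.9,-3.6,0],[0,0,0],4],[[0.9,-3.6,0],[0,0,0],4],[[0.9,-3.6,0],[0,0,0],4],[[0.9,-3.6,0],[0,0,0],4],[[0.9,-3.6,0],[0,0,0],4]]'
python3 -m pendant '[[[0.9,-3.6,0],[0,0,0],4],[[0.9,-3.6,0],[0,0,0],4],[[0.9,-3.6,0],[0,0,0],4],[[0.9,-3.6,0],[0,0,0],4],[[0.9,-3.6,0],[0,0,0],4],[[0.9,-3.6,0],[0,0,0],4],[[0.9,-3.6,0],[0,0,0],4],[[0.9,-3.6,0],[0,0,0],4]]'
python3 -m pendant '[[[0,0,0],[0,0,0],4],[[0,0,0],[0,0,0],4],[[0,0,0],[0,0,0],4]]'
python3 - <<'E'
from h import *
c=snap('wrist','w3')
w=load('w2');print(onz(w,(325,342),-19,w["hand_eye"]),onz(w,(325,347),-19,w["hand_eye"]))
E
```

```text
time_s: 3.7
eef_pos: [512.2, 101.0, 194.2]
ee_rot: [-0.718, -3.056, 0.002]
contact_force: [0.6, 0.5, -0.6]
width: 0.561
grip_force: 30.0
time_s: 4.5
eef_pos: [584.0, -186.6, 193.8]
ee_rot: [-0.718, -3.055, -0.0]
contact_force: [0.7, 0.4, -1.9]
width: 0.564
grip_force: 30.0
time_s: 4.8
eef_pos: [584.2, -183.4, 194.6]
ee_rot: [-0.715, -3.056, -0.002]
contact_force: [0.1, 0.9, 0.1]
width: 0.559
grip_force: 30.0
[ -0.17025892   0.14444025 -19.        ] [ -2.15242785   0.14404336 -19.        ]
```

View pics/w3.png

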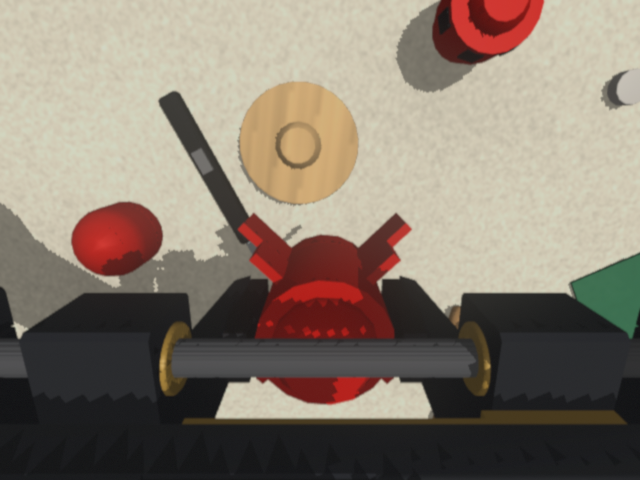

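The wrist view shows the stand disc centred at (299,143) with its plug at (298,144). The tail is held centred.

```bash
python3 - <<'E'
from h import *
c=load("w3");t=load("top0");s=load("scene0")
print(onz(c,(299,143),16),onz(c,(298.5,144.5),28))
print("top",onz(t,(420,309.5),16),onz(t,(421,308.3),28),"scene",onz(s,(245,204.5),28))
print(tri([ray(c,(298.5,144.5),c["pose"]),ray(t,(421,308.25),t["pose"])]))
E
```

```text
[ 517.5824626  -173.77408345   16.        ] [ 518.62260008 -173.85574875   28.        ]
top [ 518.49175274 -175.66483552   16.        ] [ 519.37497244 -175.26193191   28.        ] scene [ 522.77429015 -169.65515385   28.        ]
(array([ 518.5677075 , -173.42178937,   37.04761368]), [np.float64(0.2657320775880185), np.float64(0.2657320775881934)])
```

```bash
python3 -m pendant '[[[-3.3,0.45,-1],[0,0,0],4],[[-3.3,0.45,-2],[0,0,0],4],[[0,0,-4],[0,0,0],4],[[0,0,-3],[0,0,0],4],[[0,0,-1.5],[0,0,0],4],[[0,0,0],[0,0,0],4],[[0,0,0],[0,0,0],4],[[0,0,0],[0,0,0],4]]'
python3 - <<'E'
from h import *
p=[]
for i in range(8):
    p.append(env.read_state()["eef_pos"]); env.capture("top")
print(np.array(p).round(1))
E
```

```text
time_s: 5.65
eef_pos: [519.8, -175.8, 81.9]
ee_rot: [0.717, 3.057, 0.001]
contact_force: [-0.2, -0.1, -1.4]
width: 0.558
grip_force: 30.0
[[ 519.8 -175.8   81.9]
 [ 519.8 -176.1   81.9]
 [ 519.7 -176.2   81.9]
 [ 519.5 -176.3   81.7]
 [ 519.4 -176.4   81.6]
 [ 519.3 -176.4   81.4]
 [ 519.2 -176.4   81.2]
 [ 519.1 -176.4   81.1]]
```

```bash
python3 -m pendant '[[[-0.05,0.2,-0.8],[0,0,0],4],[[0,0,-0.8],[0,0,0],4],[[0,0,-0.6],[0,0,0],4],[[0,0,-0.2],[0,0,0],4],[[0,0,0],[0,0,0],4],[[0,0,0],[0,0,0],4],[[0,0,0],[0,0,0],4],[[0,0,0],[0,0,0],4]]'
```

```text
time_s: 6.85
eef_pos: [518.0, -174.0, 57.1]
ee_rot: [-0.718, -3.058, 0.0]
contact_force: [-2.5, 2.0, 7.5]
width: 0.561
grip_force: 30.0
```

```bash
python3 -m pendant '[[[0,0,0],[0,0,0],8.8],[[0,0,0],[0,0,0],8.8],[[0,0,0],[0,0,0],8.8],[[0,0,0],[0,0,0],8.8],[[0,0,0],[0,0,0],8.8]]'
python3 -m pendant '[[[0,0,2],[0,0,0],8.8],[[0,0,4],[0,0,0],8.8],[[0,0,5],[0,0,0],8.8],[[0,0,5],[0,0,0],8.8],[[0,0,3],[0,0,0],8.8],[[0,0,0],[0,0,0],8.8],[[0,0,0],[0,0,0],8.8]]'
python3 -c "
from h import *
snap('wrist','w4')"
```

```text
time_s: 7.35
eef_pos: [518.4, -174.3, 56.6]
ee_rot: [-0.719, -3.058, -0.0]
contact_force: [-0.2, -0.5, 0.6]
width: 0.985
grip_force: 0.0
time_s: 8.05
eef_pos: [518.3, -174.4, 246.9]
ee_rot: [0.719, 3.057, -0.0]
contact_force: [-0.4, 0.0, -0.1]
width: 0.998
grip_force: 0.0
```

View pics/w4.png

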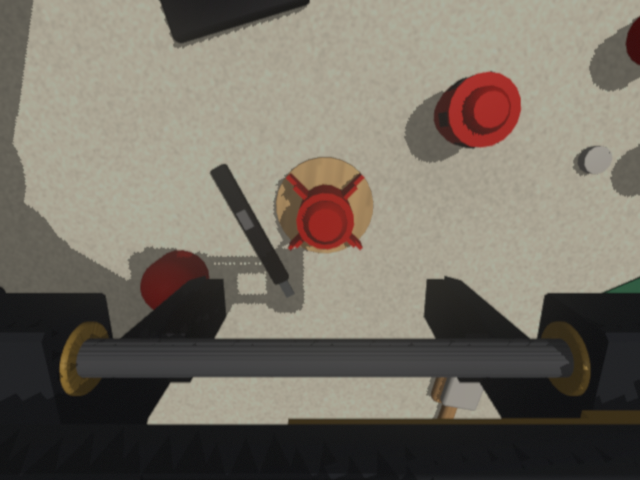

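The tail is upright in the middle of the stand, with its shoulder at (325,217). The bay plug is visible at (490,108). Next is the tube.

```bash
cat > fit.py <<'E'
from h import *
from scipy.optimize import least_squares
a=np.linspace(0,2*np.pi,90)
e=np.linspace(0,1.57,20)
PL=lambda h:[(19,h),(19,h+5),(14,h+12)]
PR=dict(tube=[(25,0),(25,80)]+PL(80),bay=[(25,0),(25,14),(30,24),(30,62)]+PL(62),nose=[(30,0),(30,34)]+[(30*np.cos(x),34+26*np.sin(x)) for x in e])
def proj(c,X):
    p=(X-c["pose"][:3,3])@c["pose"][:3,:3];return np.c_[p[:,0],-p[:,1]]/-p[:,2:]*c["mtx"][0,0]+c["mtx"][:2,2]
bb=lambda p:np.r_[p.min(0),p.max(0)]
def fit(c,k,guess,z=0):
    M=np.vstack([np.c_[r*np.cos(a),r*np.sin(a),0*a+h] for r,h in PR[k]])
    i=c["pixels"].astype(int);m=((i[...,2]>2*i[...,1])&(i[...,2]>1.8*i[...,0])&(i[...,2]>35)).astype(np.uint8)
    b=bb(proj(c,M+np.r_[guess,z]))
    n,l,st,_=cv2.connectedComponentsWithStats(m)
    u,v=(b[:2]+b[2:])/2; k=min((j for j in range(1,n) if st[j,4]>300),key=lambda j:np.hypot(st[j,0]+st[j,2]/2-u,st[j,1]+st[j,3]/2-v))
    o=np.r_[st[k,:2]-.5,st[k,:2]+st[k,2:4]-.5]
    r=least_squares(lambda x:bb(proj(c,M+np.r_[x[:2],z]))-o,guess)
    return r.x.round(1),r.fun.round(1)
E
python3 -m pendant '[[[0,3.5,0],[0,0,0],8.8],[[0,4.5,0],[0,0,0],8.8],[[0,4.5,0],[0,0,0],8.8],[[0,4.5,0],[0,0,0],8.8],[[0,4.5,0],[0,0,0],8.8],[[0,4.5,0],[0,0,0],8.8],[[0,4.5,0],[0,0,0],8.8],[[-0.3,4.2,0],[0,0,0],8.8]]'
python3 -m pendant '[[[0,0,0],[0,0,0],8.8],[[0,0,0],[0,0,0],8.8]]'
python3 - <<'E'
from fit import *
c=load("w4")
print("tail",onz(c,(325,221),88),onz(c,(325,217),76));print("bay",onz(c,(490,108),74),fit(c,"bay",[498,-15]))
c=snap('wrist','w5');print("tube",fit(c,"tube",[514,173]))
print(fit(load("top0"),"tube",[514,173]),fit(load("top0"),"bay",[498,-15]),fit(load("top0"),"nose",[520,-353]))
E
```

```text
time_s: 8.9
eef_pos: [514.3, 174.5, 244.7]
ee_rot: [-0.717, -3.056, 0.003]
contact_force: [1.1, -0.2, 0.3]
width: 0.999
grip_force: 0.0
time_s: 9.1
eef_pos: [514.2, 173.3, 244.9]
ee_rot: [-0.714, -3.056, 0.004]
contact_force: [-0.3, 0.1, 0.2]
width: 0.998
grip_force: 0.0
tail [ 516.95966287 -173.34425631   88.        ] [ 516.34225045 -173.01957227   76.        ]
bay [495.97562837 -16.57518107  74.        ] (array([499.6, -11.5]), array([-8.6, -0.6,  7.1,  1.2]))
tube (array([514.3, 171.7]), array([-0.8, -1.9,  0.8,  1.7]))
(array([514.9, 177. ]), array([-2.9, -0.8,  3.1,  0.8])) (array([498.6, -15.8]), array([ 0.2, -0.6, -0.2,  0.6])) (array([ 519.7, -352.7]), array([-1.1, -1.1,  1. ,  1.1]))
```

```bash
python3 -m pendant '[[[0,-0.1,-4],[0,0,0],8.8],[[0,0,-4],[0,0,0],8.8],[[0,0,-4],[0,0,0],8.8],[[0,0,-3],[0,0,0],8.8],[[0,0,-2],[0,0,0],8.8],[[0,0,-1.5],[0,0,0],8.8],[[0,0,-0.5],[0,0,0],8.8],[[0,0,0],[0,0,0],8.8]]'
python3 -m pendant '[[[0,0,0],[0,0,0],4],[[0,0,0],[0,0,0],4],[[0,0,0],[0,0,0],4],[[0,0,0],[0,0,0],4],[[0,0,0],[0,0,0],4],[[0,0,0],[0,0,0],4],[[0,0,0],[0,0,0],4]]'
python3 -m pendant '[[[0,0,2],[0,0,0],4],[[0,0,4],[0,0,0],4],[[0,0,5],[0,0,0],4],[[0,0,3],[0,0,0],4],[[0,0,0],[0,0,0],4],[[0,0,0],[0,0,0],4],[[0,0,0],[0,0,0],4]]'
python3 -c "
from h import *
snap('wrist','w6')"
```

```text
time_s: 9.95
eef_pos: [515.1, 169.9, 55.9]
ee_rot: [-0.722, -3.056, 0.003]
contact_force: [0.3, 0.7, 0.2]
width: 1.0
grip_force: 0.0
time_s: 10.65
eef_pos: [515.5, 171.8, 57.1]
ee_rot: [0.719, 3.058, 0.0]
contact_force: [-0.5, -0.2, 3.0]
width: 0.559
grip_force: 30.0
time_s: 11.35
eef_pos: [514.3, 171.1, 195.2]
ee_rot: [-0.718, -3.056, 0.003]
contact_force: [-0.1, -0.2, -1.3]
width: 0.56
grip_force: 30.0
```

View pics/w6.png

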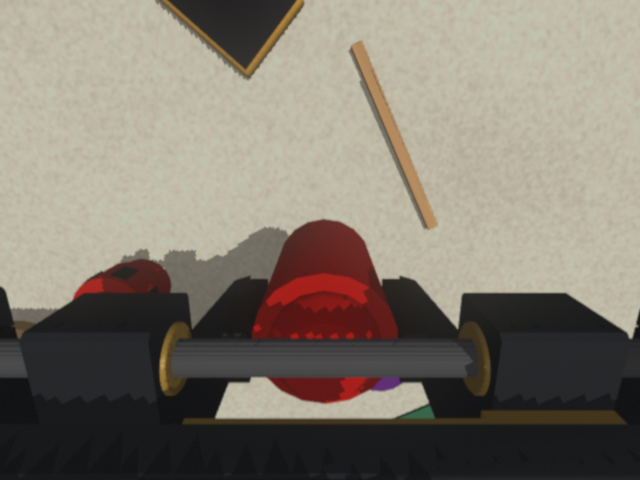

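```bash
python3 - <<'E'
from h import *
for f,z,v in(("w2",-19,(281,404)),("w6",-23,(273,404))):
    w=load(f);print(f,[onz(w,(325.5,y),z,w["hand_eye"]).round(1) for y in v])
E
python3 -m pendant '[[[0,-3.5,1],[0,0,0],4],[[0,-4.5,0],[0,0,0],4],[[0,-4.5,0],[0,0,0],4],[[0,-4.5,0],[0,0,0],4],[[0,-4.5,0],[0,0,0],4],[[0,-4.5,0],[0,0,0],4],[[0,-4.5,0],[0,0,0],4],[[0.3,-4,0],[0,0,0],4]]'
python3 -m pendant '[[[0,0,-2],[0,0,0],4],[[0,0,-2],[0,0,0],4],[[0,0,-1],[0,0,0],4],[[0,0,0],[0,0,0],4],[[0,0,0],[0,0,0],4],[[0,0,0],[0,0,0],4],[[0,0,0],[0,0,0],4],[[0,0,0],[0,0,0],4]]'
```

```text
w2 [array([ 22.7,   0.3, -19. ]), array([-26. ,   0.3, -19. ])]
w6 [array([ 27.1,   0.3, -23. ]), array([-22.6,   0.3, -23. ])]
time_s: 12.2
eef_pos: [516.8, -175.7, 205.0]
ee_rot: [-0.72, -3.054, 0.001]
contact_force: [1.3, 0.7, -1.0]
width: 0.56
grip_force: 30.0
time_s: 13.0
eef_pos: [518.7, -173.3, 157.3]
ee_rot: [0.719, 3.057, -0.0]
contact_force: [0.8, 0.9, -1.6]
width: 0.556
grip_force: 30.0
```

```bash
python3 -m pendant '[[[0.13,-0.15,-0.5],[0,0,0],4],[[0,0,-0.5],[0,0,0],4],[[0,0,-0.5],[0,0,0],4],[[0,0,-0.5],[0,0,0],4],[[0,0,-0.3],[0,0,0],4],[[0,0,-0.2],[0,0,0],4],[[0,0,0],[0,0,0],4],[[0,0,0],[0,0,0],4]]'
```

```text
time_s: 13.8
eef_pos: [519.8, -174.8, 133.0]
ee_rot: [0.719, 3.057, -0.001]
contact_force: [-3.5, 0.4, 11.0]
width: 0.559
grip_force: 30.0
```

```bash
python3 -m pendant '[[[0,0,0],[0,0,0],8.8],[[0,0,0],[0,0,0],8.8],[[0,0,0],[0,0,0],8.8],[[0,0,0],[0,0,0],8.8],[[0,0,0],[0,0,0],8.8]]'
python3 -m pendant '[[[0,0,2],[0,0,0],8.8],[[0,0,4],[0,0,0],8.8],[[0,0,5],[0,0,0],8.8],[[0,0,5],[0,0,0],8.8],[[0,0,3],[0,0,0],8.8],[[0,0,0],[0,0,0],8.8],[[0,0,0],[0,0,0],8.8]]'
python3 - <<'E'
from h import *
c=snap('wrist','w7');s=snap('scene','s7')["pixels"]
cv2.imwrite("pics/c7.png",np.hstack([cv2.resize(c["pixels"][120:300,230:420],(380,360)),cv2.resize(s[130:250,170:297],(381,360))]))
E
```

```text
time_s: 14.3
eef_pos: [519.7, -174.7, 131.5]
ee_rot: [-0.719, -3.058, -0.0]
contact_force: [-0.5, 0.2, 0.5]
width: 0.986
grip_force: 0.0
time_s: 15.0
eef_pos: [519.5, -174.9, 321.8]
ee_rot: [0.719, 3.058, -0.0]
contact_force: [-0.4, -0.4, -0.6]
width: 0.998
grip_force: 0.0
```

View pics/c7.png

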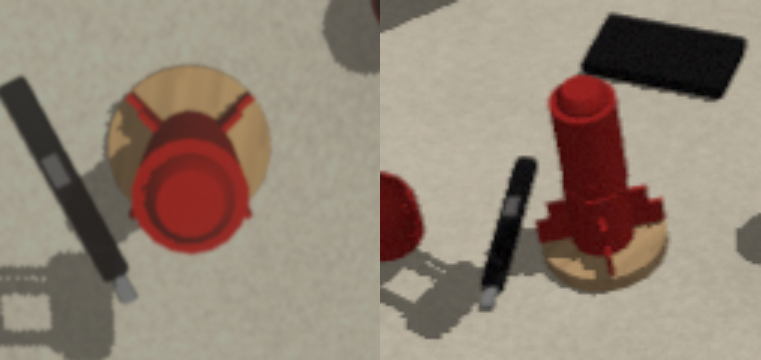

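The crop shows the tube seated straight on the tail, with its shoulder centre at wrist pixel (325.5,218). Now the bay, with the wrist turned for clearance from the stack.

```bash
python3 -m pendant '[[[0,3,0],[0,0,-0.12],8.8],[[-0.5,4,0],[0,0,-0.12],8.8],[[-0.7,4,-1],[0,0,-0.12],8.8],[[-0.7,4,-3],[0,0,-0.12],8.8],[[-0.3,0.9,-3.5],[0,0,-0.12],8.8],[[0,0,0],[0,0,0],8.8],[[0,0,0],[0,0,0],8.8],[[0,0,0],[0,0,0],8.8]]'
python3 - <<'E'
from fit import *
c=load("w7");print("tube",onz(c,(325.5,218),156),env.read_state()["eef_pos"])
c=snap('wrist','w8');print("bay",fit(c,"bay",[498,-15]))
print(R.from_rotvec(env.read_state()["ee_rot"]).as_matrix().round(3))
E
```

```text
time_s: 15.9
eef_pos: [498.7, -17.6, 247.8]
ee_rot: [1.59, 2.708, 0.0]
contact_force: [0.5, -0.4, 0.5]
width: 0.997
grip_force: 0.0
tube [ 517.46855968 -172.97397557  156.        ] [498.68778402 -17.5582041  247.79145035]
bay (array([497.6, -16. ]), array([-0.6, -1.2,  0.6,  1.3]))
[[-0.486  0.874  0.002]
 [ 0.874  0.486 -0.   ]
 [-0.001  0.002 -1.   ]]
```

View pics/w8.png

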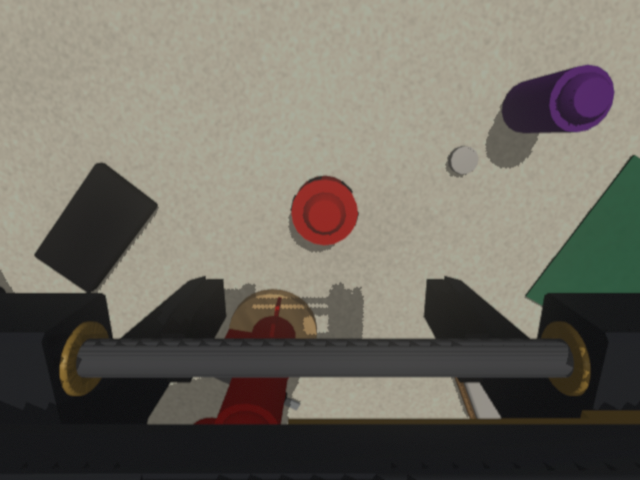

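The wrist view shows the bay plug centred at (325,213) with clear space around it. Descend.

```bash
python3 -m pendant '[[[-0.1,0.15,-4],[0,0,0],8.8],[[0,0,-4],[0,0,0],8.8],[[0,0,-4],[0,0,0],8.8],[[0,0,-4],[0,0,0],8.8],[[0,0,-2.5],[0,0,0],8.8],[[0,0,-1.5],[0,0,0],8.8],[[0,0,-0.6],[0,0,0],8.8],[[0,0,0],[0,0,0],8.8]]'
python3 -m pendant '[[[0,0,0],[0,0,0],5],[[0,0,0],[0,0,0],5],[[0,0,0],[0,0,0],5],[[0,0,0],[0,0,0],5],[[0,0,0],[0,0,0],5],[[0,0,0],[0,0,0],5],[[0,0,0],[0,0,0],5]]'
python3 -m pendant '[[[0,0,2],[0,0,0],5],[[0,0,4],[0,0,0],5],[[0,0,5],[0,0,0],5],[[0,0,5],[0,0,0],5],[[0,0,4],[0,0,0],5],[[0,0,0],[0,0,0],5],[[0,0,0],[0,0,0],5],[[0,0,0],[0,0,0],5]]'
python3 - <<'E'
from h import *
c=snap('wrist','w9')
i=c["pixels"][240:420,230:420].astype(int);m=(i[...,2]>2*i[...,1])&(i[...,2]>2*i[...,0])&(i[...,2]>35)
y,x=np.nonzero(m);print(x.min()+230,x.max()+230,y.min()+240,y.max()+240)
cv2.imwrite("pics/c9.png",cv2.resize(c["pixels"][240:420,230:420],(760,600)))
E
```

```text
time_s: 16.75
eef_pos: [497.5, -15.3, 41.1]
ee_rot: [1.591, 2.708, 0.001]
contact_force: [0.7, 0.1, 0.1]
width: 0.995
grip_force: 0.0
time_s: 17.45
eef_pos: [497.2, -14.7, 41.7]
ee_rot: [1.59, 2.708, 0.001]
contact_force: [-0.2, 0.1, 5.9]
width: 0.672
grip_force: 30.0
time_s: 18.25
eef_pos: [495.5, -14.8, 239.6]
ee_rot: [-1.589, -2.707, 0.003]
contact_force: [-0.1, 0.4, -0.9]
width: 0.665
grip_force: 30.0
230 409 240 418
```

View pics/c9.png

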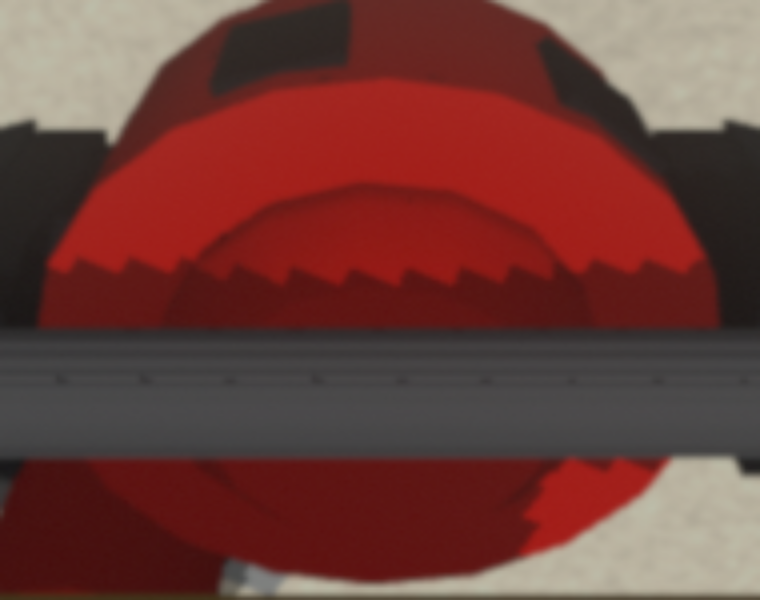

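The bay's shoulder rim in the wrist frame runs over rows 264–414, columns 240–409; it is held upright. Compute its offset and move over the stack.

```bash
python3 - <<'E'
from h import *
w=load("w9");d=np.mean([onz(w,(325,y),-20.3,w["hand_eye"]) for y in(264,414)],0);print(d,np.array([517.6,-173.4])-d[0]*np.array([-.486,.874]))
E
python3 -m pendant '[[[0.2,-2.5,0.5],[0,0,0],5],[[0.4,-4,0],[0,0,0],5],[[0.5,-4,0],[0,0,0],5],[[0.5,-3.5,0],[0,0,0],5],[[0.5,-2,0],[0,0,0],5],[[0,0,-1],[0,0,0],5],[[0,0,0],[0,0,0],5],[[0,0,0],[0,0,0],5]]'
python3 -m pendant '[[[0,0,0],[0,0,0],5],[[0,0,0],[0,0,0],5],[[0,0,0],[0,0,0],5]]'
```

```text
[ -0.11400701  -0.22256815 -20.3       ] [ 517.5445926  -173.30035788]
time_s: 19.1
eef_pos: [517.0, -172.4, 234.8]
ee_rot: [-1.585, -2.708, -0.0]
contact_force: [0.5, -0.4, -1.3]
width: 0.665
grip_force: 30.0
time_s: 19.4
eef_pos: [517.9, -174.0, 236.3]
ee_rot: [1.589, 2.71, 0.0]
contact_force: [0.0, -0.5, -1.7]
width: 0.672
grip_force: 30.0
```

```bash
python3 -m pendant '[[[0,0.06,-1.2],[0,0,0],5],[[0,0,-0.8],[0,0,0],5],[[0,0,-0.6],[0,0,0],5],[[0,0,-0.5],[0,0,0],5],[[0,0,-0.4],[0,0,0],5],[[0,0,-0.4],[0,0,0],5],[[0,0,0],[0,0,0],5],[[0,0,0],[0,0,0],5]]'
```

```text
time_s: 20.2
eef_pos: [518.0, -174.2, 197.7]
ee_rot: [1.59, 2.708, 0.0]
contact_force: [-1.6, 0.4, 4.4]
width: 0.673
grip_force: 30.0
```

```bash
python3 -m pendant '[[[0,0,-0.1],[0,0,0],5],[[0,0,0],[0,0,0],8.8],[[0,0,0],[0,0,0],8.8],[[0,0,0],[0,0,0],8.8],[[0,0,0],[0,0,0],8.8],[[0,0,0],[0,0,0],8.8]]'
python3 -m pendant '[[[0,0,2],[0,0,0],8.8],[[0,0,4],[0,0,0],8.8],[[0,0,5],[0,0,0],8.8],[[0,0,5],[0,0,0],8.8],[[0,0,1],[0,0,0],8.8],[[0,0,0],[0,0,0],8.8],[[0,0,0],[0,0,0],8.8]]'
python3 - <<'E'
from h import *
c=snap('wrist','w10');s=snap('scene','s10')["pixels"]
cv2.imwrite("pics/c10.png",np.hstack([cv2.resize(c["pixels"][120:300,230:420],(380,360)),cv2.resize(s[100:250,170:297],(305,360))]))
E
```

```text
time_s: 20.8
eef_pos: [517.7, -174.0, 195.8]
ee_rot: [-1.59, -2.709, -0.0]
contact_force: [0.5, 0.5, -0.4]
width: 1.004
grip_force: 0.0
time_s: 21.5
eef_pos: [516.8, -174.0, 364.5]
ee_rot: [-1.589, -2.707, 0.001]
contact_force: [-0.9, -0.0, -0.2]
width: 0.998
grip_force: 0.0
```

View pics/c10.png

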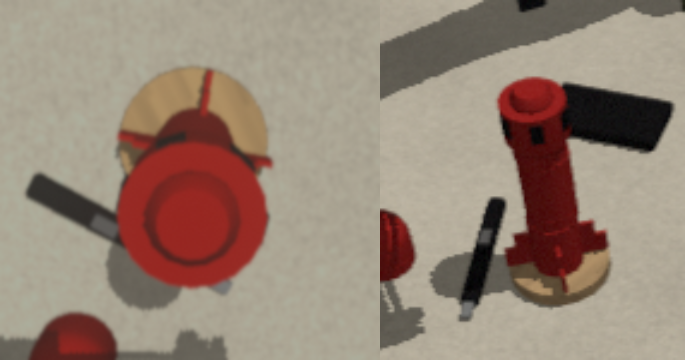

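The bay is seated straight, with its shoulder centre at wrist pixel (326,227). Next is the nose.

```bash
python3 -m pendant '[[[0,-3,0],[0,0,0],8.8],[[0,-4.5,0],[0,0,0],8.8],[[0.1,-4.5,0],[0,0,0],8.8],[[0.2,-4,-2],[0,0,0],8.8],[[0,-1.9,-4],[0,0,0],8.8],[[0,0,-4],[0,0,0],8.8],[[0,0,-2],[0,0,0],8.8],[[0,0,0],[0,0,0],8.8]]'
python3 -m pendant '[[[0,0,0],[0,0,0],8.8],[[0,0,0],[0,0,0],8.8],[[0,0,0],[0,0,0],8.8]]'
python3 - <<'E'
from fit import *
c=load("w10");print("bay",onz(c,(326,227),218))
c=snap('wrist','w11');print("nose",fit(c,"nose",[519.7,-353]))
E
```

```text
time_s: 22.4
eef_pos: [517.8, -351.7, 240.8]
ee_rot: [-1.585, -2.7, -0.0]
contact_force: [0.1, 1.0, 0.2]
width: 0.999
grip_force: 0.0
time_s: 22.7
eef_pos: [521.6, -353.3, 247.5]
ee_rot: [1.589, 2.707, 0.0]
contact_force: [-0.7, 0.5, -0.1]
width: 0.997
grip_force: 0.0
bay [ 517.30642456 -173.83281436  218.        ]
nose (array([ 519.2, -352. ]), array([-1.6, -2.3,  1.6,  2.3]))
```

```bash
python3 -m pendant '[[[-0.2,0.1,-4],[0,0,0],8.8],[[0,0,-4],[0,0,0],8.8],[[0,0,-4],[0,0,0],8.8],[[0,0,-4],[0,0,0],8.8],[[0,0,-3],[0,0,0],8.8],[[0,0,-2],[0,0,0],8.8],[[0,0,-1],[0,0,0],8.8],[[0,0,-0.5],[0,0,0],8.8]]'
python3 -m pendant '[[[0,0,0],[0,0,0],8.8],[[0,0,0],[0,0,0],5],[[0,0,0],[0,0,0],5],[[0,0,0],[0,0,0],5],[[0,0,0],[0,0,0],5],[[0,0,0],[0,0,0],5],[[0,0,0],[0,0,0],5]]'
python3 -m pendant '[[[0,0,2],[0,0,0],5],[[0,0,4],[0,0,0],5],[[0,0,5],[0,0,0],5],[[0,0,5],[0,0,0],5],[[0,0,5],[0,0,0],5],[[0,0,4],[0,0,0],5],[[0,0,1],[0,0,0],5],[[0,0,0],[0,0,0],5]]'
python3 -m pendant '[[[0,0,0],[0,0,0],5],[[0,0,0],[0,0,0],5],[[0,0,0],[0,0,0],5]]'
python3 - <<'E'
from h import *
c=snap('wrist','w12')
i=c["pixels"].astype(int);m=(i[...,2]>2*i[...,1])&(i[...,2]>2*i[...,0])&(i[...,2]>35)
for r in range(225,425,8):
    x=np.nonzero(m[r,200:450])[0]
    if len(x):print(r,x.min()+200,x.max()+200,end="; ")
E
```

```text
time_s: 23.55
eef_pos: [519.1, -352.1, 20.9]
ee_rot: [1.59, 2.709, 0.0]
contact_force: [-1.0, -0.3, 0.3]
width: 0.996
grip_force: 0.0
time_s: 24.25
eef_pos: [519.1, -352.3, 21.6]
ee_rot: [1.59, 2.708, 0.0]
contact_force: [-1.1, 0.7, 5.2]
width: 0.673
grip_force: 30.0
time_s: 25.05
eef_pos: [519.2, -352.3, 282.3]
ee_rot: [1.589, 2.707, -0.0]
contact_force: [0.8, -0.1, -0.9]
width: 0.67
grip_force: 30.0
time_s: 25.35
eef_pos: [517.9, -351.6, 279.0]
ee_rot: [-1.588, -2.706, -0.0]
contact_force: [-0.2, 0.1, -0.4]
width: 0.674
grip_force: 30.0
233 322 334; 241 292 357; 249 282 369; 257 274 375; 265 268 381; 273 264 385; 281 260 389; 289 255 394; 297 251 398; 305 248 401; 313 246 403; 321 244 404; 329 245 404; 337 246 403; 385 268 381; 393 276 372; 401 290 358; 409 314 336;
```

```bash
python3 - <<'E'
from fit import *
c=load("w12");c["pose"]=c["hand_eye"]
M=np.vstack([np.c_[r*np.cos(a),r*np.sin(a),21.6-h+0*a] for r,h in PR["nose"]])
o=np.r_[243.5,231.5,404.5,411]
r=least_squares(lambda x:bb(proj(c,M+np.r_[x,0]))-o,[0,0]);print(r.x,r.fun)
print(np.array([517.4,-173.8])-r.x[0]*np.array([-.486,.874]))
E
python3 -m pendant '[[[0,2.5,1],[0,0,0],5],[[0,4,0],[0,0,0],5],[[0,4,0],[0,0,0],5],[[0,4,0],[0,0,0],5],[[0,3.3,0],[0,0,0],5],[[0,0,0],[0,0,0],5],[[0,0,0],[0,0,0],5],[[0,0,0],[0,0,0],5]]'
python3 -m pendant '[[[0,0,0],[0,0,0],5],[[0,0,0],[0,0,0],5],[[0,0,0],[0,0,0],5]]'
```

```text
[ 0.91897157 -0.57023527] [-3.0422291  -4.36135877  3.04304167  4.43435354]
[ 517.84662018 -174.60318115]
time_s: 26.2
eef_pos: [518.5, -175.6, 290.6]
ee_rot: [-1.593, -2.708, 0.002]
contact_force: [-0.4, -0.1, -0.6]
width: 0.675
grip_force: 30.0
time_s: 26.5
eef_pos: [518.7, -174.8, 290.9]
ee_rot: [-1.592, -2.708, 0.0]
contact_force: [-0.8, 0.3, -1.1]
width: 0.674
grip_force: 30.0
```

```bash
python3 -m pendant '[[[-0.08,0.02,-1.5],[0,0,0],5],[[0,0,-1.2],[0,0,0],5],[[0,0,-0.6],[0,0,0],5],[[0,0,-0.5],[0,0,0],5],[[0,0,-0.5],[0,0,0],5],[[0,0,-0.5],[0,0,0],5],[[0,0,-0.35],[0,0,0],5],[[0,0,0],[0,0,0],5]]'
python3 -m pendant '[[[0,0,0],[0,0,0],5],[[0,0,0],[0,0,0],5]]'
```

```text
time_s: 27.3
eef_pos: [518.4, -173.9, 239.8]
ee_rot: [1.59, 2.708, 0.0]
contact_force: [0.0, -0.8, -0.7]
width: 0.673
grip_force: 30.0
time_s: 27.5
eef_pos: [518.2, -173.8, 239.7]
ee_rot: [1.59, 2.709, 0.0]
contact_force: [0.8, 0.2, 0.6]
width: 0.672
grip_force: 30.0
```

```bash
python3 -m pendant '[[[0,0,-0.15],[0,0,0],5],[[0,0,0],[0,0,0],5],[[0,0,0],[0,0,0],5]]'
python3 -m pendant '[[[0,0,0],[0,0,0],8.8],[[0,0,0],[0,0,0],8.8],[[0,0,0],[0,0,0],8.8],[[0,0,0],[0,0,0],8.8],[[0,0,0],[0,0,0],8.8]]'
python3 -m pendant '[[[0,0,2],[0,0,0],8.8],[[0,0,4],[0,0,0],8.8],[[0,0,4],[0,0,0],8.8],[[0,0,2],[0,0,0],8.8],[[0,0,0],[0,0,0],8.8],[[0,0,0],[0,0,0],8.8],[[0,0,0],[0,0,0],8.8]]'
python3 - <<'E'
from h import *
c=snap('top','t13')["pixels"];s=snap('scene','s13')["pixels"]
cv2.imwrite("pics/c13.png",np.hstack([cv2.resize(c[230:380,340:480],(373,400)),cv2.resize(s[70:250,150:320],(378,400))]))
E
```

```text
time_s: 27.8
eef_pos: [518.7, -174.1, 239.5]
ee_rot: [1.589, 2.707, 0.001]
contact_force: [-1.5, -0.1, 8.7]
width: 0.671
grip_force: 30.0
time_s: 28.3
eef_pos: [517.9, -173.8, 237.8]
ee_rot: [-1.59, -2.709, 0.0]
contact_force: [-0.1, -0.5, -0.5]
width: 0.998
grip_force: 0.0
time_s: 29.0
eef_pos: [517.1, -173.7, 356.5]
ee_rot: [-1.589, -2.707, 0.001]
contact_force: [-0.1, -0.2, 0.2]
width: 0.998
grip_force: 0.0
```

View pics/c13.png

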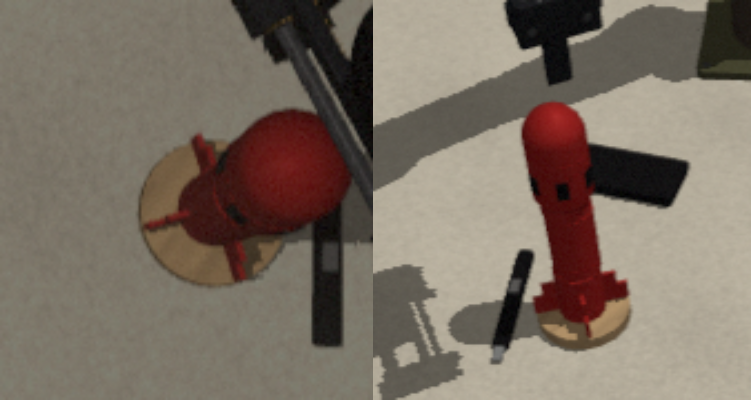

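The rocket is complete and straight: nose tip at crop (553,105), no gaps at the joints, and the gripper clear above it.

```bash
python3 -c "
from workcell import env
print(env.job_done())"
```

```text
the job is handed in; nothing more can be done
None
```

The red rocket (tail, tube, bay, nose) stands complete on the plywood stand and the job was handed in after about 29 s of robot time; the last images show it upright with no gaps and the gripper clear, but no verdict came back.

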